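Lay a boiled-egg breakfast

ROBOT

A 7-joint arm with a two-finger parallel gripper is mounted at the origin on a cart in front of the work surface, level with it; the furniture and walls round the work are solid. World frame = base frame: x ahead of the robot, y to its left, z up, the work surface at z = 0. Lengths are in mm, angles in degrees, forces in N, time in s.
With the tool pointing down it reaches from about 400 to 850 mm from the base axis. Payload 4.5 kg.
Tool frame: the origin (TCP) lies at the very end of the fingers, on their centre line; the grasp point (between the pads) lies 19 mm behind it; z points along the fingers, y is the line along which they close (so a half turn about z gives the same grasp; the last joint's range is limited). The gripper opens to 85 mm and grips with 20 to 120 N. Pads are 22 mm wide; open, the fingers measure 114 mm over their backs; the gripper's body (76 mm by 85 mm) begins 54 mm behind the grasp point. The pads swing forward as they close: fully open they stand 13 mm farther back than shut.
Start: joints at [1.937, 39.483, -11.15, 89.685, 9.013, 51.709, -12.324], TCP at [625.023, 0.026, 231.317] pointing down, gripper open.
Joint ranges: [-172.22, 172.22], [-26.19, 119.32], [-84.43, 86.54], [7.71, 146.69], [-57.33, 237.33], [2.42, 119.75], [-152.13, 152.13]. Speed limits (degrees/s): [147.25, 147.25, 180, 180, 180, 180, 180].

INTERFACE

Orientations are given as a 3x3 rotation matrix whose columns are the frame's x, y, z axes.
In Python, from workcell import robot gives the robot as it stands. The module is installed in compiled form; this text tells all that it offers.
- The arm moves only by the tool carry_out, never from a script. Its argument "deltas" is one flat list of numbers, 7 for each row, row after row: the opening, from 0 (shut) to 1 (fully open), then the shift along the world's x, y, z in m, then the turn, a rotation vector about the world's x, y, z in rad. In form: [claw, tx, ty, tz, wx, wy, wz, claw, tx, ty, tz, wx, wy, wz, ...]. A call has 1 to 8 rows; each row shifts and turns the commanded pose from where the row before left it; what a row does not reach is not made up. A row lasts 1/12 s, in which the tool goes at most 41.7 mm and 7.16 degrees, less where a joint would pass 70% of its speed; a pose out of reach is approached as far as the arm can. A call with a gripper value outside its range is refused whole. The fingers move at their own pace and stop on an object; "squeeze" is the grip in N (left out, the last holds). Time passes only in rows, so rows that do not move let the fingers close. It gives the time, the measured TCP pose, the force, the opening and the grip force at its end, in the units of the state.
- robot.state(): the state, without advancing time (a new reading comes with each control period).
- robot.read_camera(name): name is "scene" or "side" or "wrist"; returns (picture, depth): 480x640x3 uint8, red, green, blue; 480x640 float32, mm along the optical axis (not along the pixel's ray), 0 where there is no reading.
- robot.camera_info(name): a dict with "K" (3x3 intrinsics, pixels), "D" ([k1, k2, p1, p2, k3] as OpenCV has them; the pictures are not rectified), "rvec" (rotation vector, rad) and "tvec" (3), from world to camera coordinates, as OpenCV has them. Camera axes: x right, y down, z forward; pixel columns grow to the right and rows downward; lengths in mm; the calibration is good to about 2 mm. A picture is of the moment at which its call begins: read the wrist's pose just before it. camera_info takes no time and is no camera call; for the wrist camera it gives the pose at the moment of the call.
- robot.hand_in(): hands the job in; it is judged then, once.
Trained networks look in the newest picture that a camera, given by its name, has taken for a name from the list of things; names that differ only in an ending like _2 or _b are one class to them, and where a whole thing is asked for, a point or a joint stands for the part that bears it (a point fixed in the world has none). Each returns a list of dicts, best first, with "score" (0 to 1); they miss things now and then, are a little off and sometimes report something else, mostly with a low value. They report only what shows in the picture. A call takes as long as a camera call. They do not tell look-alikes from the thing itself.
- robot.recognise(camera, target): "at" ([column, row] in pixels, amid what is visible of it).
The state is a dict: "t": time; "qpos": joint angles; "joint_vel": joint speeds; "tau": joint torques, N m; "eef_pos": TCP position; "eef_rot": TCP orientation; "ft_force": force on the tool from outside, world axes, zero at the start; "torque": the same for the moment, N m; "grip_width": finger opening in mm; "gripper_force": force on a finger pad.
Only numpy, scipy, OpenCV 4.12 (cv2) and the standard library are available. Lean on these libraries where they do the work, as an engineer would, in place of code of your own. Each camera call takes 0.05 s, during which the arm holds its last target. There are 200 camera calls.

TASK

Lay one boiled-egg breakfast on the cork placemat. First stand the egg cup in the middle of the plate, and only then seat the egg from the egg rack in it, blunt end down; lay the teaspoon straight on the right of the plate with its bowl pointing away from the robot, and stand the salt shaker on the left of the plate, both level with the plate's middle and midway between its rim and the mat's edge; then stand the spice jar from the board directly behind the salt shaker with about a finger's width between them. Leave the plate where it is in the middle of the mat, and do not disturb the egg timer and the big spoon.

Things in the scene. Friction and masses are not known exactly. Their poses are not given: they have to be found in the camera images.
- placemat: Fixed cork placemat, 300 (its x) x 360 (its y) x 4 mm, round corners, lying on the worktop. Origin: centre of its underside. Its x points away from the robot and its y to the left, give or take a small yaw (up to about 0.15 rad); left, right, away and behind in the goal are meant along these axes.
- plate: Loose round white ceramic plate, 170 mm across, rim 18 mm high, 0.5 kg, standing in the middle of the placemat. Origin: centre of its underside (4 mm above the worktop). The upper side of its flat middle is 5 mm above the origin; the flat middle is about 100 mm across. From its rim to the mat's left or right edge is 95 mm.
- eggcup_mid (a point): Loose white ceramic egg cup: round foot of 43 mm, thin stem, round open bowl of 44 mm outside and 36 mm inside at the rim, 58 mm high, 90 g. This point: on its axis, half-way up (29 mm above its underside). It starts upright on the chopping board (21 mm thick). Grip it across the bowl, which has its full width over the top 14 mm. z points up.
- egg_mid (a point): Loose brown boiled hen's egg, 46 mm thick at its widest and 60 mm tall, 65 g, standing blunt end down in the middle hole of the egg rack. This point: on its axis, half-way up, 30 mm above its blunt end; it is widest 27 mm above that end, 3 mm below this point. z points up, to the pointed end. Seated in the cup, the egg's blunt end sinks about 10 mm below the cup's rim, so that this point lies about 20 mm above the rim, 49 mm above the egg cup's point.
- egg_rack: Fixed beech egg rack on the chopping board: a rail 56 (its x) x 156 (its y) mm, top 30 mm above the board, with three 33 mm holes 50 mm apart in a row along its y; only the middle one holds an egg. Origin: centre of its underside.
- teaspoon_mid (a point): The small spoon (teaspoon): 138 x 27 x 13 mm, steel bowl and blue-grey handle, 20 g, loose, lying on the chopping board. This point: its centre, 6.5 mm above its underside. Its x runs along the spoon to its bowl end; grip it across the handle at this point, where the fingers stop about 20 mm apart.
- salt_mid (a point): Loose salt shaker: glass body with white salt and a domed grey cap, 44 mm thick, 90 mm tall, waisted, 100 g, upright on the chopping board. This point: on its axis, half-way up, 45 mm above its underside. z points up.
- spice_mid (a point): Loose spice jar: glass cylinder of 41 mm with a dark cap and green-black label, 105 mm tall, 110 g, upright on the chopping board. (A like jar with a blue label far back on the worktop is not meant.) This point: on its axis, half-way up, 52.5 mm above its underside. Grip it in its upper half (about 75 mm above its underside) so that the gripper's body stays clear of the cap. z points up.
- timer: Loose round beige egg timer, 64 mm thick, 73 mm tall, standing among the things on the chopping board; a bystander. Origin: centre of its underside.
- tablespoon: The big spoon, 199 x 41 x 16 mm, lying at the back of the worktop; a bystander. Origin: centre of its underside.
Mind the look-alikes: they are no part of the job. Of the things that look like the plate, the larger one is meant.

How it is judged (in metres and radians):
On the way, in this order (a step that is already met when the one before it is completed fails the run):
1. the egg cup stands upright and released in the middle of the plate, still empty (horizontal distance between eggcup_mid and plate below 0.012 m and angle between eggcup_mid's own z axis and vertical below 0.12 rad and z of eggcup_mid in the frame of plate between 0.028 and 0.04 m and contact force between the fingers and eggcup below 0.05 N), for 0.2 s.
2. the egg sits upright in the egg cup, released (horizontal distance between eggcup_mid and plate below 0.012 m and angle between eggcup_mid's own z axis and vertical below 0.12 rad and z of eggcup_mid in the frame of plate between 0.028 and 0.04 m and horizontal distance between egg_mid and eggcup_mid below 0.008 m and angle between egg_mid's own z axis and vertical below 0.3 rad and z of egg_mid in the frame of eggcup_mid between 0.044 and 0.054 m and contact force between the fingers and egg below 0.05 N), for 0.2 s.
At the end, for the whole second after the job is handed in: Egg cup upright within 12 mm of the plate's centre, egg seated upright in it; salt shaker left, teaspoon right (bowl away, within 11 deg), each within 15 mm of the middle of its strip; spice jar 48-84 mm behind the salt; plate within 15 mm of the mat's centre; all released, at rest (horizontal distance between plate and placemat below 0.015 m and horizontal distance between eggcup_mid and plate below 0.012 m and angle between eggcup_mid's own z axis and vertical below 0.12 rad and z of eggcup_mid in the frame of plate between 0.028 and 0.04 m and horizontal distance between egg_mid and eggcup_mid below 0.008 m and angle between egg_mid's own z axis and vertical below 0.3 rad and z of egg_mid in the frame of eggcup_mid between 0.044 and 0.054 m and y of salt_mid in the frame of placemat between 0.1175 and 0.1475 m and x of salt_mid in the frame of placemat between -0.015 and 0.015 m and angle between each of salt_mid, spice_mid, teaspoon_mid's own z axis and vertical below 0.15 rad and height (world z) of salt_mid between 0.041 and 0.057 m and y of spice_mid in the frame of placemat between 0.1175 and 0.1475 m and horizontal distance between spice_mid and salt_mid between 0.048 and 0.084 m and x of spice_mid in the frame of placemat above 0.035 m and height (world z) of spice_mid between 0.0485 and 0.0645 m and y of teaspoon_mid in the frame of placemat between -0.1475 and -0.1175 m and x of teaspoon_mid in the frame of placemat between -0.015 and 0.015 m and angle between the x axis of teaspoon_mid and the x axis of placemat, either way round below 0.2 rad and y of plate in the frame of teaspoon_mid above 0.05 m and height (world z) of teaspoon_mid below 0.018 m and linear speed of each of egg, eggcup, salt, spice, teaspoon below 0.02 m/s); the robot touches nothing.
It fails at once if the egg falls to the worktop or board (height (world z) of egg_mid below 0.045 m).
It fails at once if the egg timer is pushed away or knocked over (distance of timer from where it was at the start of the episode above 0.025 m or angle between timer's own z axis and vertical above 0.5 rad).
It fails at once if the big spoon is moved (distance of tablespoon from where it was at the start of the episode above 0.03 m).
It also fails if it takes over 138 s, if anything falls off the work surface, if the arm or the gripper's body presses on something with over 40 N, if the wrist force passes 120 N, or if a joint passes its speed limit or range.

## Working session

There is one attempt and no reset: what is moved stays moved. The work goes in short steps, Python scripts to look and compute and a tool call to move; the robot and the scene stay as the last step left them, time stands still between calls to the robot, and variables do not carry over. Pictures are saved under pics/ and viewed, at most 14 in all, crops included, and the job is handed in when it is done.

Besides the shell and the picture viewer there is one more tool, called after "Emit:" in YAML: its name, and indented under it one key for each argument. carry_out: Moves the arm, as the interface text tells. Its arguments: {"type":"object","properties":{"deltas":{"type":"array","items":{"type":"number"}},"squeeze":{"type":"number"}},"required":["deltas"]}

```bash
mkdir -p pics; cat > h.py <<'E'
import numpy as np, cv2
from workcell import robot
def cam(n):
    i=robot.camera_info(n); return np.array(i["K"],float),np.array(i["D"],float),cv2.Rodrigues(np.array(i["rvec"],float))[0],np.array(i["tvec"],float).ravel()
def ray(c,px):
    K,D,R,t=c; u=cv2.undistortPoints(np.array([[px]],float),K,D).ravel(); return -R.T@t, R.T@np.array([u[0],u[1],1])
def at_z(c,px,z):
    o,d=ray(c,px); return o+d*(z-o[2])/d[2]
def at_d(c,px,dep):
    o,d=ray(c,px); return o+d*dep
def cloud(c,dep):
    K,D,R,t=c; v,u=np.mgrid[0:480,0:640]; p=np.stack([u.ravel(),v.ravel()],1).astype(float)[:,None]
    n=cv2.undistortPoints(p,K,D)[:,0]; P=np.c_[n,np.ones(len(n))]*dep.ravel()[:,None]
    return ((P-t)@R).reshape(480,640,3)
def proj(c,P):
    K,D,R,t=c; return cv2.projectPoints(np.array(P,float).reshape(-1,3),cv2.Rodrigues(R)[0],t,K,D)[0][:,0]
E
python3 - <<'E'
from h import *
for n in ["scene","side","wrist"]:
    p,d=robot.read_camera(n); cv2.imwrite(f"pics/{n}0.png",p[:,:,::-1]); np.savez(f"pics/{n}0.npz",p=p,d=d)
    c=cam(n); print(n,(-c[2].T@c[3]).round(),c[2][2].round(2))
    if n=="wrist": continue
    for T in ["placemat","plate","eggcup_mid","egg_mid","egg_rack","teaspoon_mid","salt_mid","spice_mid","timer","tablespoon"]:
        r=robot.recognise(n,T)
        C=cloud(c,d)
        print(T,[(np.round(x["at"]).astype(int).tolist(),round(x["score"],2),C[int(x["at"][1]),int(x["at"][0])].round().tolist()) for x in r[:4]])
E
```

```text
scene [ 367. -732. 1168.] [ 0.15  0.59 -0.8 ]
placemat [([276, 254], 0.77, [489.0, 132.0, 4.0])]
plate [([280, 228], 0.81, [516.0, 212.0, 6.0]), ([208, 161], 0.67, [367.0, 493.0, 9.0])]
eggcup_mid [([350, 342], 0.61, [589.0, -168.0, 48.0])]
egg_mid [([313, 403], 0.84, [477.0, -301.0, 95.0])]
egg_rack [([312, 415], 0.63, [469.0, -317.0, 74.0])]
teaspoon_mid [([294, 326], 0.64, [483.0, -89.0, 27.0])]
salt_mid [([343, 308], 0.76, [589.0, -105.0, 87.0])]
spice_mid [([364, 371], 0.95, [585.0, -273.0, 127.0])]
timer [([377, 418], 0.79, [592.0, -352.0, 76.0])]
tablespoon [([398, 256], 0.85, [783.0, 62.0, -1.0]), ([311, 416], 0.43, [469.0, -318.0, 69.0])]
side [  118. -1225.   763.] [ 0.29  0.85 -0.44]
placemat [([298, 262], 0.92, [486.0, 124.0, 24.0])]
plate [([233, 220], 0.76, [363.0, 527.0, 10.0]), ([303, 249], 0.75, [527.0, 222.0, 9.0]), ([347, 326], 0.69, [471.0, -311.0, 84.0])]
eggcup_mid [([375, 295], 0.94, [588.0, -197.0, 69.0])]
egg_mid [([346, 326], 0.62, [469.0, -311.0, 84.0]), ([301, 250], 0.19, [521.0, 223.0, 6.0])]
egg_rack [([349, 345], 0.81, [467.0, -326.0, 45.0])]
teaspoon_mid [([324, 294], 0.64, [498.0, -75.0, 22.0])]
salt_mid [([359, 275], 0.72, [586.0, -101.0, 75.0])]
spice_mid [([387, 303], 0.97, [582.0, -272.0, 92.0])]
timer [([403, 335], 0.68, [577.0, -366.0, 68.0])]
tablespoon [([396, 258], 0.6, [779.0, 76.0, 5.0])]
wrist [626.  67. 375.] [ 0.   -0.27 -0.96]
```

View pics/scene0.png

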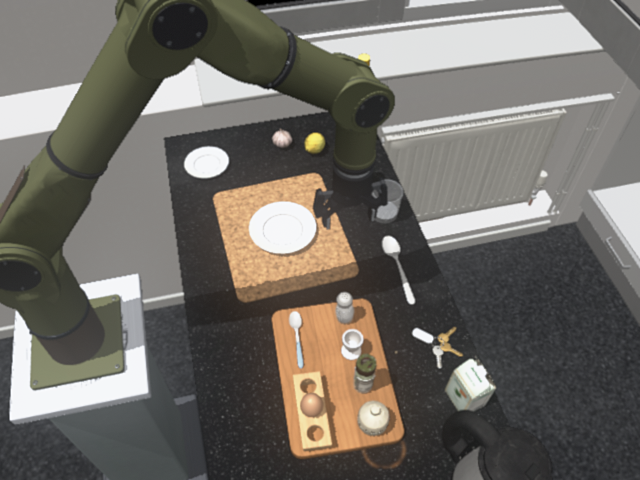

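View pics/side0.png

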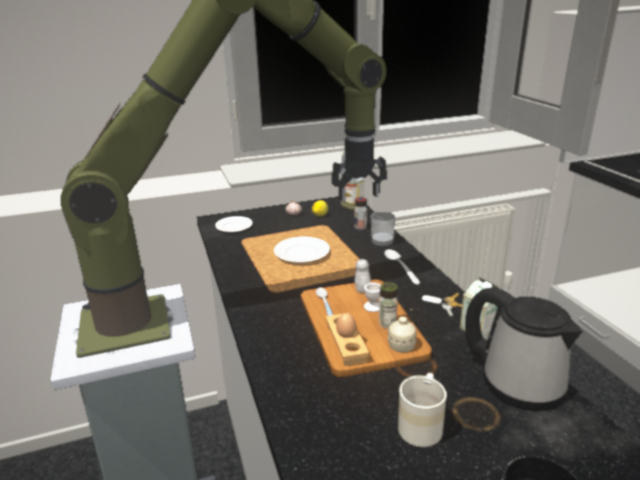

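The scene picture shows these candidates:
- **Plates:** the large plate is at (283,228) on the mat. The small saucer at (207,162) is a look-alike.
- **Spoons:** the teaspoon is at (297,340) on the board. The big spoon is at (398,265).
- **Jars and shakers:** the salt is at (345,307) and the spice jar at (365,372), both on the board. The look-alike jar is far back, at (360,212) in the side picture.
- **Other things on the board:** cup (352,344), egg (312,405), timer (375,417).

Next I'll measure the mat, plate and board things.

```bash
python3 - <<'E'
from h import *
for n in ["scene","side"]:
    f=np.load(f"pics/{n}0.npz"); p,d=f["p"],f["d"]; c=cam(n); C=cloud(c,d)
    hsv=cv2.cvtColor(p,cv2.COLOR_RGB2HSV)
    Z0=np.array([at_z(c,(u,v),4)[:2] for v in range(480) for u in range(640)]).reshape(480,640,2)
    reg=(Z0[...,0]>300)&(Z0[...,0]<760)&(Z0[...,1]>-20)&(Z0[...,1]<450)
    m=((hsv[...,1]>70)&(hsv[...,0]<25)&(hsv[...,2]>90)&reg).astype(np.uint8)
    m=cv2.morphologyEx(m,cv2.MORPH_OPEN,np.ones((3,3)))
    q=Z0[m>0].astype(np.float32); r=cv2.minAreaRect(q); print(n,"mat",r,np.percentile(C[m>0][:,2],[1,5,25,50,75,95,99]).round(1))
    w=((hsv[...,1]<50)&(hsv[...,2]>150)&reg).astype(np.uint8)
    k,l,s,_=cv2.connectedComponentsWithStats(w); i=1+np.argmax(s[1:,4]); print(s[i])
    rim=np.argwhere(l==i)[:,::-1]
    W=np.array([at_z(c,x.astype(float),22)[:2] for x in rim]).astype(np.float32); 
    print(n,"plate",cv2.minEnclosingCircle(W), W.min(0),W.max(0))
    print("K",c[0][0,0])
print("wristK",cam("wrist")[0].round(), robot.state()["eef_rot"])
f=np.load("pics/scene0.npz"); C=cloud(cam("scene"),f["d"])
big=cv2.resize(f["p"][280:470,255:425],None,fx=3,fy=3,interpolation=cv2.INTER_CUBIC); cv2.imwrite("pics/crop1.png",big[:,:,::-1])
E
```

```text
scene mat ((517.4988403320312, 198.79295349121094), (304.3133239746094, 365.80731201171875), 2.3236429691314697) [-2.7 -0.7  1.9  3.7  5.5  8.1 11.4]
[ 249  201   68   53 2809]
scene plate ((519.5087280273438, 200.64964294433594), 86.07337188720703) [434.21872 114.85381] [604.9958 285.8829]
K 587.5822693790282
side mat ((517.5394287109375, 186.118408203125), (309.658447265625, 408.0794982910156), 2.667724847793579) [-1.4  0.6  2.9  4.3  5.5  7.4 19. ]
[ 274  237   56   26 1132]
side plate ((519.2691650390625, 200.904052734375), 88.19337463378906) [434.8296  113.87341] [603.55457 289.0789 ]
K 539.0595249098309
wristK [[348.   0. 324.]
 [  0. 348. 235.]
 [  0.   0.   1.]] [[-1.68778502e-05  9.99999997e-01  6.97886898e-05]
 [ 9.99999999e-01  1.68749223e-05  4.19549728e-05]
 [ 4.19537950e-05  6.97893979e-05 -9.99999997e-01]]
```

View pics/crop1.png

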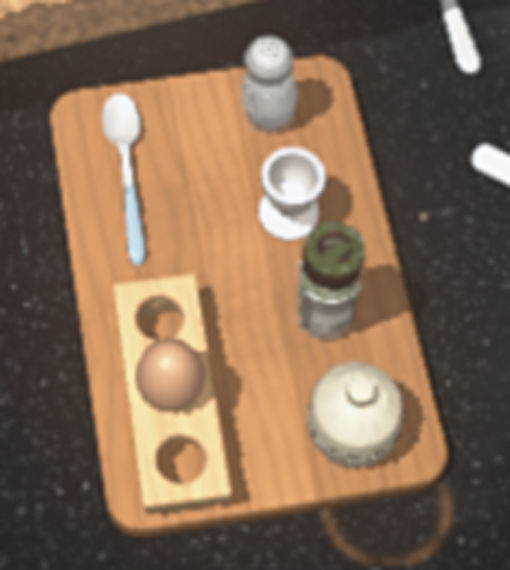

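Emit:
carry_out:
  deltas: [1, -0.013, -0.034, 0.01, 0, 0, 0, 1, -0.013, -0.034, 0.01, 0, 0, 0, 1, -0.013, -0.034, 0.01, 0, 0, 0, 1, -0.013, -0.034, 0.01, 0, 0, 0, 1, -0.013, -0.034, 0.01, 0, 0, 0, 1, 0, 0, 0, 0, 0, 0, 1, 0, 0, 0, 0, 0, 0]
  squeeze: 30

```text
t: 1.73
eef_pos: [559.3, -173.4, 282.0]
eef_rot: [[0.006, 1.0, 0.001], [1.0, -0.006, -0.002], [-0.002, 0.001, -1.0]]
ft_force: [0.8, 1.3, -0.7]
grip_width: 85.5
gripper_force: 0.0
```

```bash
python3 - <<'E'
from h import *
c=cam("wrist"); p,d=robot.read_camera("wrist"); cv2.imwrite("pics/w1.png",p[:,:,::-1]); np.savez("pics/w1.npz",p=p,d=d,K=c[0],D=c[1],R=c[2],t=c[3])
C=cloud(c,d); print(robot.state()["eef_pos"],(-c[2].T@c[3]).round(1))
for T in ["eggcup_mid","egg_mid","egg_rack","teaspoon_mid","salt_mid","spice_mid","timer"]:
    for x in robot.recognise("wrist",T)[:2]:
        u,v=x["at"]; P=C[int(v),int(u)]
        near=C[(np.hypot(C[...,0]-P[0],C[...,1]-P[1])<40)&(C[...,2]>30)&(d>0)]
        z=np.percentile(near[:,2],98) if len(near) else 0; top=near[near[:,2]>z-8]
        print(T,np.round(x["at"]),round(x["score"],2),P.round(),"top z",z,"mid",((top.min(0)+top.max(0))/2).round(1),np.ptp(top,axis=0).round())
E
```

```text
[ 559.96052832 -170.49451827  281.54536009] [ 560.4 -105.8  425.7]
eggcup_mid [354. 207.] 0.67 [ 593. -178.   51.] top z 385.3878711497449 mid [ 587.9 -160.2  382.3] [63. 16. 10.]
egg_mid [252. 312.] 0.57 [ 484. -283.   95.] top z 102.69866467488559 mid [ 476.1 -294.1   99.8] [29. 30. 10.]
egg_rack [257. 284.] 0.65 [ 481. -270.   52.] top z 102.65437830995684 mid [ 476.1 -293.9   99.8] [29. 30. 10.]
egg_rack [360. 207.] 0.16 [ 599. -180.   50.] top z 385.377590529783 mid [ 590.9 -160.2  382.3] [57. 16. 10.]
teaspoon_mid [257. 124.] 0.74 [487. -91.  26.] top z 35.611169975027465 mid [490.6 -92.   33. ] [24. 77.  6.]
salt_mid [364. 120.] 0.56 [595. -91. 110.] top z 111.76922704983336 mid [597.9 -90.4 108.8] [30. 30. 10.]
spice_mid [353. 289.] 0.59 [ 587. -243.  126.] top z 128.58156183586206 mid [ 594.5 -257.6  125.1] [39. 40.  9.]
timer [349. 342.] 0.73 [ 588. -329.   80.] top z 94.22245336857549 mid [ 590.5 -341.8   91.2] [16. 17. 10.]
```

View pics/w1.png

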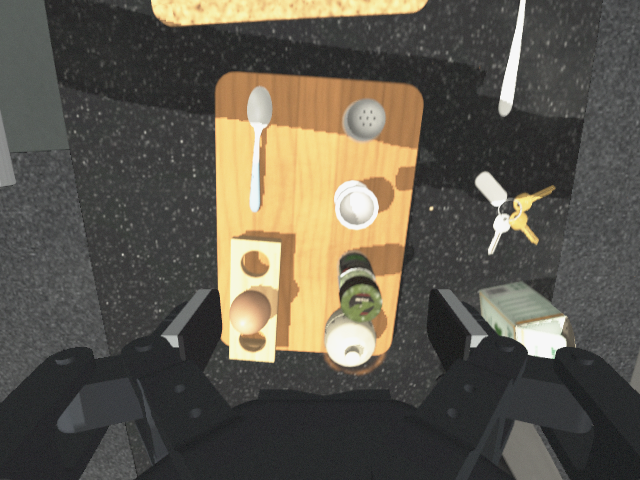

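The wrist picture shows the cup rim at (357,207), salt (366,119), spice jar (360,300), timer (350,342), egg (250,312) and teaspoon (257,150, bowl up at (259,107)). Next, refined positions.

```bash
python3 - <<'E'
from h import *
f=np.load("pics/w1.npz"); p,d=f["p"],f["d"]; c=(f["K"],f["D"],f["R"],f["t"]); C=cloud(c,d)
def sel(x,y,r,z0,z1):
    return (np.hypot(C[...,0]-x,C[...,1]-y)<r)&(C[...,2]>z0)&(C[...,2]<z1)
def rep(n,m):
    q=C[m]; (a,r)=cv2.minEnclosingCircle(q[:,:2].astype(np.float32)); print(n,len(q),"circ",np.round(a,1),round(r,1),"bbox mid",((np.percentile(q,1,0)+np.percentile(q,99,0))/2).round(1))
rep("cup",sel(593,-182,40,73,84)); rep("cupfoot",sel(593,-182,40,24,34))
rep("salt",sel(598,-90,30,95,115)); rep("spice",sel(594,-258,35,118,132)); rep("egg",sel(476,-294,40,75,110)); rep("eggtop",sel(476,-294,40,98,110)); rep("timer",sel(590,-342,45,60,80))
# rack
m=sel(476,-290,110,46,56)&(C[...,0]<520)
r=cv2.minAreaRect(C[m][:,:2].astype(np.float32)); print("rack",r)
# rim via image ellipse of cup
hsv=cv2.cvtColor(p,cv2.COLOR_RGB2HSV); 
# teaspoon: non-wood colours in region
m=np.zeros((480,640),bool); m[75:225,235:290]=True
wood=(hsv[...,0]<22)&(hsv[...,1]>75)
t=(m&~wood&(hsv[...,2]>110)).astype(np.uint8)
k,l,s,_=cv2.connectedComponentsWithStats(t); i=1+np.argmax(s[1:,4]); print(s[i])
q=np.array([at_z(c,(u,v),27)[:2] for v,u in np.argwhere(l==i).astype(float)]).astype(np.float32); r=cv2.minAreaRect(q); print("spoon",r, cv2.boxPoints(r).round().tolist())
vx,vy,x0,y0=cv2.fitLine(q,cv2.DIST_HUBER,0,.01,.01).ravel(); print("line",np.degrees(np.arctan2(vy,vx)),x0,y0)
w=((hsv[...,1]<60)&(hsv[...,2]>140)); w[:175]=0; w[235:]=0; w[:,:325]=0; w[:,390:]=0
q=np.argwhere(w)[:,::-1]; print("cup px",q.min(0),q.max(0))
E
```

```text
cup 557 circ [ 593.4 -175.4] 21.8 bbox mid [ 593.3 -175.1   77.5]
cupfoot 180 circ [ 601.1 -179.1] 29.6 bbox mid [ 591.6 -167.1   27.4]
salt 1197 circ [598.  -90.6] 17.3 bbox mid [598.  -90.7 105.8]
spice 1393 circ [ 594.7 -258. ] 20.9 bbox mid [ 594.4 -257.1  124.1]
egg 1268 circ [ 476.5 -293.8] 22.2 bbox mid [ 477.2 -290.7   89.6]
eggtop 342 circ [ 475.6 -294.9] 12.5 bbox mid [ 475.6 -295.2  101.1]
timer 1494 circ [ 590.  -340.8] 30.3 bbox mid [ 589.7 -339.4   70.2]
rack ((475.8026123046875, -295.9866943359375), (159.1414337158203, 56.66044616699219), 84.31709289550781)
[ 236   86   36  139 2507]
spoon ((476.17425537109375, -127.16439056396484), (154.1267852783203, 37.22496032714844), 79.5975570678711) [[444.0, -200.0], [481.0, -206.0], [508.0, -55.0], [472.0, -48.0]]
line 81.15265 481.49362 -119.60831
cup px [334 180] [378 229]
```

Cup is at (593,-175), rim radius 22 as it should be. Salt is at (598,-91), spice (595,-258) and egg (476,-295). Plate is at (519.4,200.7), and the mat yaw is about 2.3°. Starting with the cup.

Emit:
carry_out:
  deltas: [1, 0.0334, -0.0053, -0.03, 0, 0, 0, 1, 0, 0, -0.04, 0, 0, 0, 1, 0, 0, -0.04, 0, 0, 0, 1, 0, 0, -0.04, 0, 0, 0, 1, 0, 0, -0.04, 0, 0, 0, 1, 0, 0, -0.025, 0, 0, 0, 1, 0, 0, -0.015, 0, 0, 0, 1, 0, 0, 0, 0, 0, 0]

```text
t: 2.8
eef_pos: [588.2, -173.5, 49.7]
eef_rot: [[-0.001, 1.0, -0.007], [1.0, 0.001, 0.002], [0.002, -0.007, -1.0]]
ft_force: [-0.6, 0.6, -0.7]
grip_width: 85.4
gripper_force: 0.0
```

Emit:
carry_out:
  deltas: [1, 0, 0, 0, 0, 0, 0, 0, 0, 0, 0, 0, 0, 0, 0, 0, 0, 0, 0, 0, 0, 0, 0, 0, 0, 0, 0, 0, 0, 0, 0, 0, 0, 0, 0, 0, 0, 0, 0, 0, 0, 0, 0, 0, 0, 0, 0, 0, 0]
  squeeze: 25

```text
t: 3.38
eef_pos: [591.8, -175.1, 55.2]
eef_rot: [[0.0, 1.0, 0.003], [1.0, -0.0, -0.001], [-0.001, 0.003, -1.0]]
ft_force: [0.2, -0.1, 5.7]
grip_width: 43.3
gripper_force: 24.7
```

Emit:
carry_out:
  deltas: [0, 0, 0, 0.01, 0, 0, 0, 0, 0, 0, 0.03, 0, 0, 0, 0, 0, 0, 0.04, 0, 0, 0, 0, 0, 0, 0.04, 0, 0, 0, 0, 0, 0, 0.03, 0, 0, 0, 0, 0, 0, 0, 0, 0, 0, 0, 0, 0, 0, 0, 0, 0]

```text
t: 3.97
eef_pos: [591.9, -175.2, 206.4]
eef_rot: [[0.0, 1.0, 0.005], [1.0, -0.0, -0.001], [-0.001, 0.005, -1.0]]
ft_force: [-0.3, -0.7, -1.4]
grip_width: 43.0
gripper_force: 25.8
```

```bash
python3 - <<'E'
from h import *
c=cam("wrist"); p,d=robot.read_camera("wrist"); cv2.imwrite("pics/w2.png",p[:,:,::-1]); np.savez("pics/w2.npz",p=p,d=d,K=c[0],D=c[1],R=c[2],t=c[3])
s=robot.state();print(s["eef_pos"],s["grip_width"])
C=cloud(c,d); P=s["eef_pos"]
m=(np.hypot(C[...,0]-P[0],C[...,1]-P[1])<21)&(d>0)&(C[...,2]>P[2]-40)&(C[...,2]<P[2]+60)
q=C[m]; print(len(q),np.percentile(q,[2,50,98],axis=0).round(1))
E
```

```text
[ 590.48606412 -174.93154638  204.37992385] 42.83588464799524
10921 [[ 571.1 -193.8  177.6]
 [ 589.6 -179.2  216. ]
 [ 609.8 -154.9  244.4]]
```

View pics/w2.png

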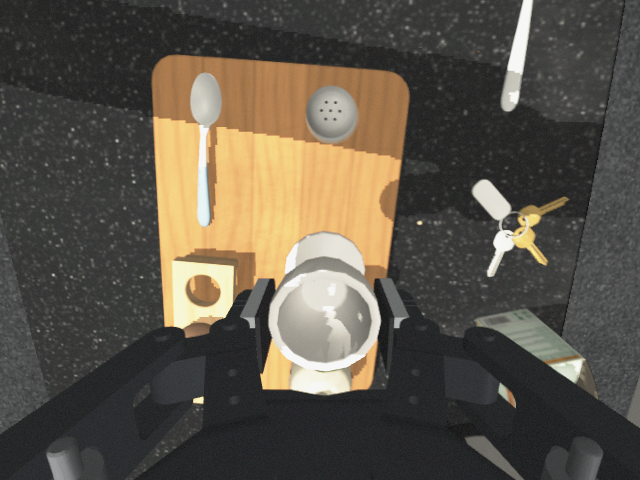

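The cup is held at its rim (325,313). I'll measure where it sits relative to the TCP.

```bash
python3 - <<'E'
from h import *
s=robot.state();print("state",s["eef_pos"],s["qpos"])
c=cam("wrist"); p,d=robot.read_camera("wrist"); s2=robot.state(); print(s2["eef_pos"],s2["t"])
C=cloud(c,d); P=s2["eef_pos"]
hsv=cv2.cvtColor(p,cv2.COLOR_RGB2HSV)
m=(hsv[...,1]<60)&(hsv[...,2]>110)&(np.hypot(C[...,0]-P[0],C[...,1]-P[1])<30)&(C[...,2]>P[2]-5)&(C[...,2]<P[2]+40)
m[:240]=0
q=C[m]; zt=np.percentile(q[:,2],99); r=q[q[:,2]>zt-4]; a,rad=cv2.minEnclosingCircle(r[:,:2].astype(np.float32))
A=np.c_[q[q[:,2]>zt-4][:,:2]-P[:2],np.ones(len(r))]; pl=np.linalg.lstsq(A,r[:,2],rcond=None)[0]
print(zt,len(r),a,rad,"rim plane",pl)
E
```

```text
state [ 590.48606412 -174.93154638  204.37992385] [ 18.82923674  40.6163565  -11.81682827  93.00398627  10.44680001
  47.42549824   2.69763861]
[ 589.73714112 -174.77459853  203.13157092] 4.0667
235.20096199897847 156 (590.6267700195312, -165.7280731201172) 27.20395851135254 rim plane [-5.42857697e-04  1.89669785e-01  2.35232944e+02]
```

Emit:
carry_out:
  deltas: [0, -0.0067, 0.0342, 0, 0, 0, 0, 0, -0.0067, 0.0342, 0, 0, 0, 0, 0, -0.0067, 0.0342, 0, 0, 0, 0, 0, -0.0067, 0.0342, 0, 0, 0, 0, 0, -0.0067, 0.0342, 0, 0, 0, 0, 0, -0.0067, 0.0342, 0, 0, 0, 0, 0, -0.0067, 0.0342, -0.01, 0, 0, 0]

```text
t: 4.65
eef_pos: [543.3, 66.0, 193.4]
eef_rot: [[0.0, 1.0, -0.0], [1.0, -0.0, -0.0], [-0.0, -0.0, -1.0]]
ft_force: [0.4, -0.2, -1.4]
grip_width: 43.2
gripper_force: 25.9
```

Emit:
carry_out:
  deltas: [0, -0.0067, 0.0342, -0.02, 0, 0, 0, 0, -0.0067, 0.0342, -0.02, 0, 0, 0, 0, -0.0067, 0.0342, -0.02, 0, 0, 0, 0, -0.0067, 0.0342, -0.02, 0, 0, 0, 0, 0, 0, 0, 0, 0, 0, 0, 0, 0, 0, 0, 0, 0, 0, 0, 0, 0, 0, 0, 0]

```text
t: 5.23
eef_pos: [516.1, 200.4, 112.3]
eef_rot: [[-0.001, 1.0, -0.003], [1.0, 0.001, -0.002], [-0.002, -0.003, -1.0]]
ft_force: [-0.4, -0.5, -0.6]
grip_width: 42.8
gripper_force: 26.0
```

```bash
python3 - <<'E'
from h import *
print(robot.state()["eef_pos"])
c=cam("wrist"); p,d=robot.read_camera("wrist"); cv2.imwrite("pics/w3.png",p[:,:,::-1]); np.savez("pics/w3.npz",p=p,d=d,K=c[0],D=c[1],R=c[2],t=c[3])
s=robot.state(); print(s["eef_pos"]); c2=cam("wrist"); print((-c[2].T@c[3]).round(1),(-c2[2].T@c2[3]).round(1))
E
```

```text
[516.06234979 200.44757802 112.34696764]
[516.8688544  199.59747582 112.95227627]
[517.3 268.1 256. ] [518.  267.3 256.6]
```

View pics/w3.png

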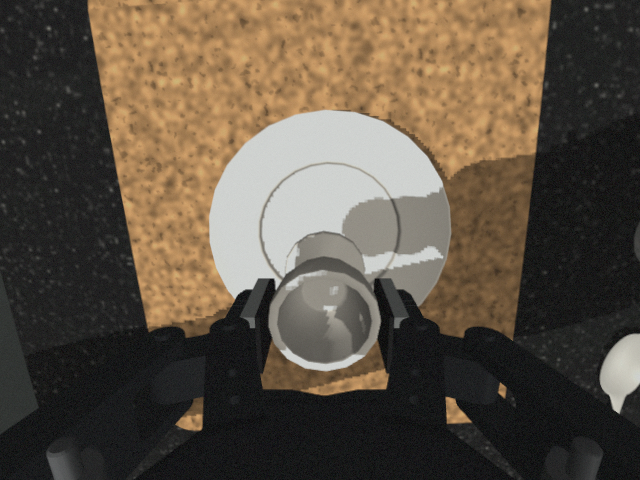

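Cup rim shows at (325,315) above the plate, with the plate's inner ring at (330,228). I'll fit the plate circle and the mat edges from this picture.

```bash
python3 - <<'E'
from h import *
from scipy.optimize import least_squares
f=np.load("pics/w3.npz"); p=f["p"]; c=(f["K"],f["D"],f["R"],f["t"]); C=cloud(c,f["d"])
hsv=cv2.cvtColor(p,cv2.COLOR_RGB2HSV)
cork=((hsv[...,1]>70)&(hsv[...,0]<25)&(hsv[...,2]>60)).astype(np.uint8)
cork=cv2.morphologyEx(cv2.morphologyEx(cork,cv2.MORPH_CLOSE,np.ones((5,5))),cv2.MORPH_OPEN,np.ones((5,5)))
# plate edge: scan from row y inner outward
pts=[]
for a in np.radians(np.r_[150:331:3]):
    for r in range(60,170):
        u,v=330+r*np.cos(a),228+r*np.sin(a)
        if cork[int(v),int(u)]: pts.append((u,v)); break
W=np.array([at_z(c,x,22)[:2] for x in pts])
r=least_squares(lambda q:np.hypot(W[:,0]-q[0],W[:,1]-q[1])-q[2],[519,200,85],loss="soft_l1"); print("plate",r.x.round(1),np.abs(r.fun).mean(),len(W))
L=[];R=[]
for v in range(10,300,5):
    u=np.flatnonzero(cork[v]); 
    if len(u): L.append(at_z(c,(float(u[0]),float(v)),4)[:2]); R.append(at_z(c,(float(u[-1]),float(v)),4)[:2])
for n,E in (("L",L),("R",R)):
    E=np.array(E,np.float32); vx,vy,x0,y0=cv2.fitLine(E,cv2.DIST_HUBER,0,.01,.01).ravel(); print(n,np.degrees(np.arctan2(vx,vy)),"x at y=200:",x0+vx/vy*(200-y0))
# cup rim circle: at z TCP+28
u=[(325,315)]; print("cup rim centre approx",[at_z(c,(325.,316.),113+28).round(1)])
E
```

```text
plate [521.1 199.9  85.5] 0.27095250080193045 61
L 177.83748 x at y=200: 367.51413
R 177.7769 x at y=200: 669.7039
cup rim centre approx [array([517.4, 204.8, 141. ])]
```

Emit:
carry_out:
  deltas: [0, 0.003, -0.001, -0.03, 0, 0, 0, 0, 0, 0, -0.025, 0, 0, 0, 0, 0, 0, -0.01, 0, 0, 0, 0, 0, 0, -0.004, 0, 0, 0, 0, 0, 0, 0, 0, 0, 0, 0, 0, 0, 0, 0, 0, 0, 0, 0, 0, 0, 0, 0, 0]

```text
t: 5.87
eef_pos: [521.0, 200.5, 45.9]
eef_rot: [[0.0, 1.0, 0.002], [1.0, -0.0, 0.001], [0.001, 0.002, -1.0]]
ft_force: [-0.4, -0.2, -0.9]
grip_width: 42.7
gripper_force: 26.0
```

Emit:
carry_out:
  deltas: [0, 0, 0, -0.002, 0, 0, 0, 0, 0, 0, 0, 0, 0, 0, 0, 0, 0, 0, 0, 0, 0]

```text
t: 6.12
eef_pos: [520.7, 200.7, 43.3]
eef_rot: [[-0.0, 1.0, 0.002], [1.0, 0.0, 0.001], [0.001, 0.002, -1.0]]
ft_force: [0.9, 0.1, 1.7]
grip_width: 43.2
gripper_force: 26.1
```

Emit:
carry_out:
  deltas: [0, 0, 0, -0.001, 0, 0, 0, 0, 0, 0, 0, 0, 0, 0, 1, 0, 0, 0, 0, 0, 0, 1, 0, 0, 0, 0, 0, 0, 1, 0, 0, 0, 0, 0, 0, 1, 0, 0, 0, 0, 0, 0]

```text
t: 6.62
eef_pos: [520.0, 200.3, 41.5]
eef_rot: [[-0.0, 1.0, -0.0], [1.0, 0.0, -0.0], [-0.0, -0.0, -1.0]]
ft_force: [-0.1, -0.2, -0.4]
grip_width: 85.2
gripper_force: 0.0
```

Emit:
carry_out:
  deltas: [1, 0, 0, 0.03, 0, 0, 0, 1, 0, 0, 0.04, 0, 0, 0, 1, 0, 0, 0.04, 0, 0, 0, 1, 0, -0.02, 0.03, 0, 0, 0, 1, 0, -0.04, 0, 0, 0, 0, 1, 0, -0.04, 0, 0, 0, 0, 1, 0, 0, 0, 0, 0, 0, 1, 0, 0, 0, 0, 0, 0]

```text
t: 7.28
eef_pos: [520.0, 96.5, 181.6]
eef_rot: [[0.006, 1.0, -0.001], [1.0, -0.006, -0.002], [-0.002, -0.001, -1.0]]
ft_force: [-0.7, -0.2, -0.1]
grip_width: 85.3
gripper_force: 0.0
```

```bash
python3 - <<'E'
from h import *
from scipy.optimize import least_squares
print(robot.state()["eef_pos"])
c=cam("wrist"); p,d=robot.read_camera("wrist"); cv2.imwrite("pics/w4.png",p[:,:,::-1]); np.savez("pics/w4.npz",p=p,d=d,K=c[0],D=c[1],R=c[2],t=c[3])
C=cloud(c,d)
m=(np.hypot(C[...,0]-520,C[...,1]-200)<35)&(C[...,2]>58)&(C[...,2]<75); q=C[m]
a,r=cv2.minEnclosingCircle(q[:,:2].astype(np.float32)); print("cup rim",a,r,np.percentile(q[:,2],[5,50,95]))
hsv=cv2.cvtColor(p,cv2.COLOR_RGB2HSV)
cork=((hsv[...,1]>70)&(hsv[...,0]<25)&(hsv[...,2]>60)).astype(np.uint8)
cork=cv2.morphologyEx(cv2.morphologyEx(cork,cv2.MORPH_CLOSE,np.ones((5,5))),cv2.MORPH_OPEN,np.ones((5,5)))
u0,v0=proj(c,(520.5,200.3,22))[0]; pts=[]
for ang in np.radians(range(0,360,3)):
    for rr in range(40,170):
        u,v=u0+rr*np.cos(ang),v0+rr*np.sin(ang)
        if not(0<=u<640 and 0<=v<480): break
        if cork[int(v),int(u)]: pts.append((u,v)); break
W=np.array([at_z(c,x,22)[:2] for x in pts])
s=least_squares(lambda q:np.hypot(W[:,0]-q[0],W[:,1]-q[1])-q[2],[519,200,85],loss="soft_l1",f_scale=1); print("plate",s.x.round(1),len(W))
E
```

```text
[519.99551189  96.50978386 181.64935307]
cup rim (522.1123657226562, 199.80038452148438) 21.82284927368164 [60.5858463  67.72324731 69.08405723]
plate [520.7 201.6  85.4] 95
```

View pics/w4.png

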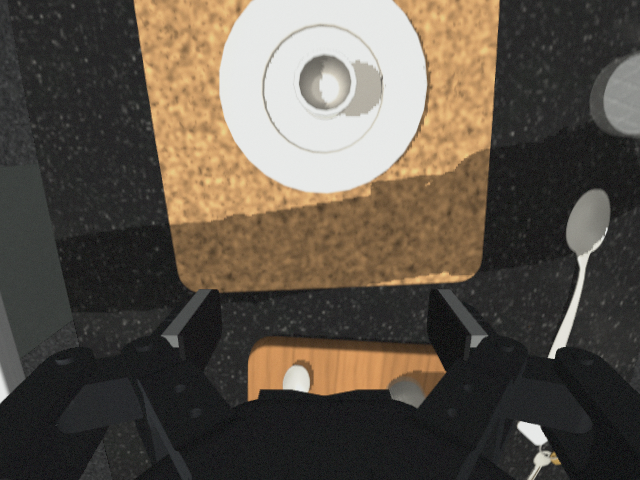

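The cup stands on the plate at (522,200), picture (326,84), within 2 mm of the plate centre. Next, the egg.

Emit:
carry_out:
  deltas: [1, -0.004, -0.036, 0.003, 0, 0, 0, 1, -0.004, -0.036, 0.003, 0, 0, 0, 1, -0.004, -0.036, 0.003, 0, 0, 0, 1, -0.004, -0.036, 0.003, 0, 0, 0, 1, -0.004, -0.036, 0.003, 0, 0, 0, 1, -0.004, -0.036, 0.003, 0, 0, 0, 1, -0.004, -0.036, 0, 0, 0, 0, 1, -0.004, -0.036, 0, 0, 0, 0]

```text
t: 8.0
eef_pos: [488.8, -187.4, 199.6]
eef_rot: [[-0.003, 1.0, 0.001], [1.0, 0.003, 0.001], [0.001, 0.001, -1.0]]
ft_force: [0.8, 0.7, 0.2]
grip_width: 85.4
gripper_force: 0.0
```

Emit:
carry_out:
  deltas: [1, -0.004, -0.036, 0, 0, 0, 0, 1, -0.004, -0.036, 0, 0, 0, 0, 1, -0.004, -0.035, 0, 0, 0, 0, 1, 0, 0, 0, 0, 0, 0, 1, 0, 0, 0, 0, 0, 0, 1, 0, 0, 0, 0, 0, 0]

```text
t: 8.5
eef_pos: [477.1, -292.6, 199.3]
eef_rot: [[-0.002, 1.0, 0.0], [1.0, 0.002, 0.002], [0.002, 0.0, -1.0]]
ft_force: [-1.1, -0.6, -0.7]
grip_width: 85.6
gripper_force: 0.0
```

```bash
python3 - <<'E'
from h import *
c=cam("wrist"); p,d=robot.read_camera("wrist"); cv2.imwrite("pics/w5.png",p[:,:,::-1]); np.savez("pics/w5.npz",p=p,d=d,K=c[0],D=c[1],R=c[2],t=c[3])
C=cloud(c,d); print(robot.state()["eef_pos"])
def rep(n,x,y,r,z0,z1):
    q=C[(np.hypot(C[...,0]-x,C[...,1]-y)<r)&(C[...,2]>z0)&(C[...,2]<z1)]
    if len(q)<20: print(n,len(q)); return
    a,rr=cv2.minEnclosingCircle(q[:,:2].astype(np.float32)); print(n,len(q),np.round(a,1),round(rr,1),"zmax",np.percentile(q[:,2],[90,99]).round(1),"mid",((np.percentile(q,1,0)+np.percentile(q,99,0))/2).round(1))
rep("egg95",476,-295,30,95,110); rep("egg70",476,-295,35,68,110); rep("eggall",476,-295,35,60,110)
# sphere/ellipsoid-ish axis fit: upper egg points
from scipy.optimize import least_squares
q=C[(np.hypot(C[...,0]-476,C[...,1]-295*-1)<28)&(C[...,2]>75)&(C[...,2]<108)]
q=q[::5]
s=least_squares(lambda k:np.sqrt(((q[:,0]-k[0])**2+(q[:,1]-k[1])**2)/23**2+((q[:,2]-k[2])/33)**2)-1,[476,-295,70],loss="soft_l1",f_scale=.05); print("fit centre",s.x.round(1),np.std(s.fun))
E
```

```text
[ 477.26079542 -291.97169578  199.37739426]
egg95 1142 [ 475.9 -294.3] 15.3 zmax [102.6 103.9] mid [ 476.2 -294.4   99.5]
egg70 2567 [ 475.8 -293.8] 22.6 zmax [101.7 103.5] mid [ 476.1 -292.3   87.4]
eggall 2575 [ 475.8 -293.8] 22.6 zmax [101.7 103.5] mid [ 476.1 -292.2   87.1]
fit centre [ 475.9 -295.3   69.6] 0.018872194440331422
```

Emit:
carry_out:
  deltas: [1, 0, 0, -0.04, 0, 0, 0, 1, 0, 0, -0.04, 0, 0, 0, 1, 0, 0, -0.04, 0, 0, 0, 1, 0, 0, -0.015, 0, 0, 0, 1, 0, 0, -0.0095, 0, 0, 0, 1, 0, 0, 0, 0, 0, 0, 1, 0, 0, 0, 0, 0, 0, 1, 0, 0, 0, 0, 0, 0]

```text
t: 9.22
eef_pos: [477.6, -294.5, 56.7]
eef_rot: [[-0.001, 1.0, 0.003], [1.0, 0.001, -0.001], [-0.001, 0.003, -1.0]]
ft_force: [0.6, -0.4, -0.2]
grip_width: 85.6
gripper_force: 0.0
```

Emit:
carry_out:
  deltas: [0, 0, 0, 0, 0, 0, 0, 0, 0, 0, 0, 0, 0, 0, 0, 0, 0, 0, 0, 0, 0, 0, 0, 0, 0, 0, 0, 0, 0, 0, 0, 0, 0, 0, 0, 0, 0, 0, 0, 0, 0, 0, 0, 0, 0, 0, 0, 0, 0]
  squeeze: 22

```text
t: 9.8
eef_pos: [474.6, -295.0, 55.8]
eef_rot: [[0.001, 1.0, -0.002], [1.0, -0.001, -0.0], [-0.0, -0.002, -1.0]]
ft_force: [-2.6, -0.6, 5.1]
grip_width: 44.0
gripper_force: 21.9
```

Emit:
carry_out:
  deltas: [0, 0, 0, 0.01, 0, 0, 0, 0, 0, 0, 0.03, 0, 0, 0, 0, 0, 0, 0.04, 0, 0, 0, 0, 0, 0, 0.04, 0, 0, 0, 0, 0, 0.02, 0.03, 0, 0, 0, 0, 0.003, 0.034, 0, 0, 0, 0, 0, 0.003, 0.034, 0, 0, 0, 0, 0, 0.003, 0.034, 0, 0, 0, 0]

```text
t: 10.47
eef_pos: [485.5, -171.7, 206.8]
eef_rot: [[0.001, 1.0, 0.003], [1.0, -0.001, -0.001], [-0.001, 0.003, -1.0]]
ft_force: [-0.6, 1.1, -0.7]
grip_width: 43.7
gripper_force: 22.9
```

Emit:
carry_out:
  deltas: [0, 0.0035, 0.034, 0, 0, 0, 0, 0, 0.0035, 0.034, 0, 0, 0, 0, 0, 0.0035, 0.034, 0, 0, 0, 0, 0, 0.0035, 0.034, 0, 0, 0, 0, 0, 0.0035, 0.034, 0, 0, 0, 0, 0, 0.0035, 0.034, 0, 0, 0, 0, 0, 0.0035, 0.034, 0, 0, 0, 0, 0, 0.0035, 0.034, 0, 0, 0, 0]

```text
t: 11.13
eef_pos: [513.1, 101.2, 206.0]
eef_rot: [[-0.0, 1.0, 0.001], [1.0, 0.0, 0.0], [0.0, 0.001, -1.0]]
ft_force: [-0.5, 0.2, -0.8]
grip_width: 44.6
gripper_force: 22.9
```

Emit:
carry_out:
  deltas: [0, 0.0035, 0.034, 0, 0, 0, 0, 0, 0.0035, 0.034, 0, 0, 0, 0, 0, 0.0017, 0.0324, 0, 0, 0, 0, 0, 0, 0, 0, 0, 0, 0, 0, 0, 0, 0, 0, 0, 0, 0, 0, 0, 0, 0, 0, 0, 0, 0, 0, 0, 0, 0, 0]

```text
t: 11.72
eef_pos: [521.9, 197.9, 205.4]
eef_rot: [[0.002, 1.0, 0.0], [1.0, -0.002, -0.001], [-0.001, 0.0, -1.0]]
ft_force: [0.1, -0.8, -0.7]
grip_width: 44.0
gripper_force: 22.9
```

```bash
python3 - <<'E'
from h import *
c=cam("wrist"); p,d=robot.read_camera("wrist"); cv2.imwrite("pics/w6.png",p[:,:,::-1]); np.savez("pics/w6.npz",p=p,d=d,K=c[0],D=c[1],R=c[2],t=c[3])
C=cloud(c,d); s=robot.state(); P=s["eef_pos"]; print(P,s["grip_width"])
hsv=cv2.cvtColor(p,cv2.COLOR_RGB2HSV)
m=(np.hypot(C[...,0]-P[0],C[...,1]-P[1])<26)&(C[...,2]>P[2]+20)&(C[...,2]<P[2]+70)&(hsv[...,1]>60)&(hsv[...,0]<22)
q=C[m]; print(len(q),(np.percentile(q,[1,50,99],axis=0)-P).round(1))
t=q[q[:,2]>np.percentile(q[:,2],99)-6]; print("tip rel",(np.array(cv2.minEnclosingCircle(t[:,:2].astype(np.float32))[0])-P[:2]).round(1))
E
```

```text
[521.93998083 197.82336612 205.37009645] 43.648354949147325
10199 [[-19.5 -11.   20.5]
 [  0.9   8.5  37.9]
 [ 21.3  21.3  47. ]]
tip rel [0.7 0.3]
```

View pics/w6.png

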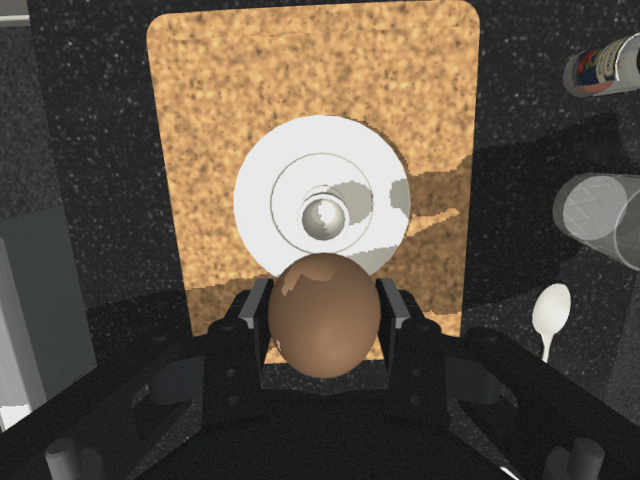

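The egg is held upright at (325,315), with the cup below at (323,217). Lowering it now.

Emit:
carry_out:
  deltas: [0, 0, 0, -0.04, 0, 0, 0, 0, 0, 0, -0.04, 0, 0, 0, 0, 0, 0, -0.03, 0, 0, 0, 0, 0, 0, -0.013, 0, 0, 0, 0, 0, 0, -0.007, 0, 0, 0, 0, 0, 0, 0, 0, 0, 0, 0, 0, 0, 0, 0, 0, 0, 0, 0, 0, 0, 0, 0, 0]

```text
t: 12.43
eef_pos: [522.9, 199.8, 76.5]
eef_rot: [[0.001, 1.0, 0.002], [1.0, -0.001, 0.001], [0.001, 0.002, -1.0]]
ft_force: [0.4, -0.8, -0.8]
grip_width: 43.8
gripper_force: 22.9
```

Emit:
carry_out:
  deltas: [0, 0, 0, -0.003, 0, 0, 0, 0, 0, 0, 0, 0, 0, 0, 0, 0, 0, 0, 0, 0, 0]

```text
t: 12.68
eef_pos: [522.1, 199.9, 72.8]
eef_rot: [[-0.0, 1.0, 0.001], [1.0, 0.0, 0.0], [0.0, 0.001, -1.0]]
ft_force: [-0.7, 0.3, 0.1]
grip_width: 44.1
gripper_force: 22.9
```

Emit:
carry_out:
  deltas: [0, 0, 0, -0.002, 0, 0, 0, 0, 0, 0, 0, 0, 0, 0, 0, 0, 0, 0, 0, 0, 0]

```text
t: 12.93
eef_pos: [521.9, 200.1, 70.6]
eef_rot: [[-0.0, 1.0, 0.001], [1.0, 0.0, 0.0], [0.0, 0.001, -1.0]]
ft_force: [-1.0, 0.0, 4.2]
grip_width: 44.5
gripper_force: 23.3
```

Emit:
carry_out:
  deltas: [0, 0, 0, 0, 0, 0, 0, 0.6, 0, 0, 0, 0, 0, 0, 1, 0, 0, 0, 0, 0, 0, 1, 0, 0, 0, 0, 0, 0, 1, 0, 0, 0, 0, 0, 0, 1, 0, 0, 0, 0, 0, 0, 1, 0, 0, 0, 0, 0, 0]

```text
t: 13.52
eef_pos: [521.8, 199.7, 70.1]
eef_rot: [[0.0, 1.0, -0.0], [1.0, -0.0, -0.0], [-0.0, -0.0, -1.0]]
ft_force: [0.6, -0.4, 0.2]
grip_width: 85.6
gripper_force: 0.0
```

Emit:
carry_out:
  deltas: [1, 0, 0, 0.03, 0, 0, 0, 1, 0, 0, 0.04, 0, 0, 0, 1, 0, 0, 0.04, 0, 0, 0, 1, 0.005, -0.036, 0.01, 0, 0, 0, 1, 0.01, -0.036, 0, 0, 0, 0, 1, 0.01, -0.036, 0, 0, 0, 0, 1, 0, 0, 0, 0, 0, 0]

```text
t: 14.1
eef_pos: [548.9, 80.6, 190.5]
eef_rot: [[0.013, 1.0, 0.002], [1.0, -0.013, -0.008], [-0.008, 0.002, -1.0]]
ft_force: [0.4, -0.9, 0.2]
grip_width: 85.1
gripper_force: 0.0
```

```bash
python3 - <<'E'
from h import *
c=cam("wrist"); p,d=robot.read_camera("wrist"); cv2.imwrite("pics/w7.png",p[:,:,::-1]); np.savez("pics/w7.npz",p=p,d=d,K=c[0],D=c[1],R=c[2],t=c[3])
C=cloud(c,d); print(robot.state()["eef_pos"])
q=C[(np.hypot(C[...,0]-522,C[...,1]-200)<30)&(C[...,2]>80)&(C[...,2]<130)]; print("zmax",np.percentile(q[:,2],99))
for h in (6,12,20):
    t=q[q[:,2]>np.percentile(q[:,2],99)-h]; print(h,np.round(cv2.minEnclosingCircle(t[:,:2].astype(np.float32))[0],1))
# mat bottom/top edges
for n in ("w6","w7"):
    f=np.load(f"pics/{n}.npz"); c=(f["K"],f["D"],f["R"],f["t"]); hsv=cv2.cvtColor(f["p"],cv2.COLOR_RGB2HSV)
    cork=((hsv[...,1]>70)&(hsv[...,0]<25)&(hsv[...,2]>60)).astype(np.uint8); cork=cv2.morphologyEx(cork,cv2.MORPH_OPEN,np.ones((5,5)))
    k,l,s,_=cv2.connectedComponentsWithStats(cork); i=1+np.argmax(s[1:,4]); q=np.argwhere(l==i)[:,::-1].astype(float)
    W=np.array([at_z(c,x,4)[:2] for x in q[::3]]); th=np.radians(2.25); r=(W-[518.6,200])@np.array([[np.cos(th),-np.sin(th)],[np.sin(th),np.cos(th)]])
    print(n,"mat-frame extents",r.min(0).round(1),r.max(0).round(1))
E
```

```text
[547.86215482  85.32696715 190.21638149]
zmax 117.883445293958
6 [521.3 199.4]
12 [521.6 199.5]
20 [521.8 199.5]
w6 mat-frame extents [-151.5 -205.4] [151.2 179.9]
w7 mat-frame extents [-151.9 -181.5] [150.8  69.8]
```

The egg is seated, with its top at z 118 (expected 117) and its axis within 1 mm of the cup. Mat centre is (518.3,199.2). Next, the salt.

Emit:
carry_out:
  deltas: [1, 0.0102, -0.0365, 0, 0, 0, 0, 1, 0.0102, -0.0365, 0, 0, 0, 0, 1, 0.0102, -0.0365, 0, 0, 0, 0, 1, 0.0102, -0.0365, 0, 0, 0, 0, 1, 0.0102, -0.0363, 0, 0, 0, 0, 1, 0, 0, 0, 0, 0, 0, 1, 0, 0, 0, 0, 0, 0]

```text
t: 14.73
eef_pos: [597.8, -93.3, 189.7]
eef_rot: [[0.005, 1.0, -0.0], [1.0, -0.005, -0.001], [-0.001, -0.0, -1.0]]
ft_force: [0.0, 0.9, 0.2]
grip_width: 85.4
gripper_force: 0.0
```

Emit:
carry_out:
  deltas: [1, 0, 0, -0.04, 0, 0, 0, 1, 0, 0, -0.04, 0, 0, 0, 1, 0, 0, -0.035, 0, 0, 0, 1, 0, 0, -0.015, 0, 0, 0, 1, 0, 0, -0.01, 0, 0, 0, 1, 0, 0, 0, 0, 0, 0, 1, 0, 0, 0, 0, 0, 0]

```text
t: 15.32
eef_pos: [598.3, -89.1, 50.6]
eef_rot: [[-0.002, 1.0, 0.001], [1.0, 0.002, 0.001], [0.001, 0.001, -1.0]]
ft_force: [-0.0, 0.2, 0.1]
grip_width: 85.5
gripper_force: 0.0
```

Emit:
carry_out:
  deltas: [0, 0, 0, 0, 0, 0, 0, 0, 0, 0, 0, 0, 0, 0, 0, 0, 0, 0, 0, 0, 0, 0, 0, 0, 0, 0, 0, 0, 0, 0, 0, 0, 0, 0, 0, 0, 0, 0, 0, 0, 0, 0, 0, 0, 0, 0, 0, 0, 0]
  squeeze: 28

```text
t: 15.9
eef_pos: [598.7, -90.7, 51.6]
eef_rot: [[0.0, 1.0, 0.002], [1.0, -0.0, -0.0], [-0.0, 0.002, -1.0]]
ft_force: [-1.0, -0.4, 5.4]
grip_width: 39.5
gripper_force: 27.4
```

Emit:
carry_out:
  deltas: [0, 0, 0, 0.02, 0, 0, 0, 0, 0, 0, 0.04, 0, 0, 0, 0, 0, 0, 0.04, 0, 0, 0, 0, 0, 0, 0.04, 0, 0, 0, 0, -0.005, 0.03, 0.02, 0, 0, 0, 0, -0.007, 0.035, 0, 0, 0, 0, 0, -0.007, 0.035, 0, 0, 0, 0, 0, -0.007, 0.035, 0, 0, 0, 0]

```text
t: 16.57
eef_pos: [571.5, 45.5, 211.3]
eef_rot: [[0.001, 1.0, 0.002], [1.0, -0.001, 0.0], [0.0, 0.002, -1.0]]
ft_force: [0.4, 0.5, -0.9]
grip_width: 39.6
gripper_force: 28.4
```

Emit:
carry_out:
  deltas: [0, -0.007, 0.035, 0, 0, 0, 0, 0, -0.007, 0.035, 0, 0, 0, 0, 0, -0.007, 0.035, 0, 0, 0, 0, 0, -0.007, 0.035, 0, 0, 0, 0, 0, -0.007, 0.035, 0, 0, 0, 0, 0, -0.007, 0.035, 0, 0, 0, 0, 0, -0.008, 0.035, 0, 0, 0, 0, 0, -0.0089, 0.035, 0, 0, 0, 0]

```text
t: 17.23
eef_pos: [512.4, 325.8, 210.5]
eef_rot: [[0.0, 1.0, 0.0], [1.0, -0.0, -0.0], [-0.0, 0.0, -1.0]]
ft_force: [1.1, 0.9, -0.2]
grip_width: 39.5
gripper_force: 28.4
```

Emit:
carry_out:
  deltas: [0, 0, 0.0072, -0.03, 0, 0, 0, 0, 0, 0, -0.04, 0, 0, 0, 0, 0, 0, -0.04, 0, 0, 0, 0, 0, 0, -0.04, 0, 0, 0, 0, 0, 0, -0.015, 0, 0, 0, 0, 0, 0, -0.007, 0, 0, 0, 0, 0, 0, 0, 0, 0, 0, 0, 0, 0, 0, 0, 0, 0]

```text
t: 17.9
eef_pos: [513.7, 332.2, 39.2]
eef_rot: [[0.0, 1.0, 0.002], [1.0, -0.0, 0.001], [0.001, 0.002, -1.0]]
ft_force: [-0.2, 0.3, -0.5]
grip_width: 39.4
gripper_force: 28.5
```

Emit:
carry_out:
  deltas: [0, 0, 0, -0.003, 0, 0, 0, 0, 0, 0, -0.001, 0, 0, 0, 0, 0, 0, 0, 0, 0, 0, 0, 0, 0, 0, 0, 0, 0]

```text
t: 18.23
eef_pos: [513.3, 331.9, 35.0]
eef_rot: [[0.0, 1.0, 0.001], [1.0, -0.0, 0.001], [0.001, 0.001, -1.0]]
ft_force: [-0.0, 0.5, -0.7]
grip_width: 39.4
gripper_force: 28.5
```

Emit:
carry_out:
  deltas: [0, 0, 0, -0.001, 0, 0, 0, 0, 0, 0, 0, 0, 0, 0, 0, 0, 0, 0, 0, 0, 0]

```text
t: 18.48
eef_pos: [513.4, 332.0, 34.6]
eef_rot: [[0.0, 1.0, 0.001], [1.0, -0.0, 0.001], [0.001, 0.001, -1.0]]
ft_force: [-1.1, 0.1, 7.5]
grip_width: 39.3
gripper_force: 29.6
```

Emit:
carry_out:
  deltas: [0.6, 0, 0, 0, 0, 0, 0, 1, 0, 0, 0, 0, 0, 0, 1, 0, 0, 0, 0, 0, 0, 1, 0, 0, 0, 0, 0, 0, 1, 0, 0, 0, 0, 0, 0]

```text
t: 18.9
eef_pos: [512.9, 331.6, 33.0]
eef_rot: [[0.0, 1.0, -0.0], [1.0, -0.0, -0.0], [-0.0, -0.0, -1.0]]
ft_force: [-0.7, -0.4, 0.3]
grip_width: 85.2
gripper_force: 0.0
```

Emit:
carry_out:
  deltas: [1, 0, 0, 0.03, 0, 0, 0, 1, 0, 0, 0.04, 0, 0, 0, 1, 0, 0, 0.04, 0, 0, 0, 1, 0, 0, 0.04, 0, 0, 0, 1, 0.005, -0.03, 0.02, 0, 0, 0, 1, 0.005, -0.036, 0, 0, 0, 0, 1, 0.005, -0.036, 0, 0, 0, 0, 1, 0.005, -0.036, 0, 0, 0, 0]

```text
t: 19.57
eef_pos: [533.1, 192.3, 203.8]
eef_rot: [[-0.001, 1.0, 0.001], [1.0, 0.001, 0.0], [0.0, 0.001, -1.0]]
ft_force: [1.5, -1.3, -0.3]
grip_width: 85.3
gripper_force: 0.0
```

```bash
python3 - <<'E'
from h import *
c=cam("wrist"); p,d=robot.read_camera("wrist"); cv2.imwrite("pics/w8.png",p[:,:,::-1])
C=cloud(c,d); print(robot.state()["eef_pos"])
for n,x,y,z0,z1 in (("salt",513,332,75,105),("egg",522,200,80,130)):
    q=C[(np.hypot(C[...,0]-x,C[...,1]-y)<35)&(C[...,2]>z0)&(C[...,2]<z1)]
    if len(q): print(n,len(q),np.round(cv2.minEnclosingCircle(q[:,:2].astype(np.float32))[0],1),np.percentile(q[:,2],99))
E
```

```text
[534.59737921 180.53462012 203.12917673]
salt 2248 [512.6 331.8] 95.00874177607824
egg 2821 [522.5 201.4] 117.79697499068699
```

Emit:
carry_out:
  deltas: [1, 0.006, -0.036, 0, 0, 0, 0, 1, 0.006, -0.036, 0, 0, 0, 0, 1, 0.006, -0.036, 0, 0, 0, 0, 1, 0.006, -0.036, 0, 0, 0, 0, 1, 0.006, -0.036, 0, 0, 0, 0, 1, 0.006, -0.036, 0, 0, 0, 0, 1, 0.006, -0.036, 0, 0, 0, 0, 1, 0.006, -0.036, 0, 0, 0, 0]

```text
t: 20.28
eef_pos: [580.9, -96.1, 203.1]
eef_rot: [[0.0, 1.0, -0.0], [1.0, -0.0, 0.0], [0.0, -0.0, -1.0]]
ft_force: [0.6, 0.0, -0.3]
grip_width: 85.2
gripper_force: 0.0
```

Emit:
carry_out:
  deltas: [1, 0.006, -0.036, 0, 0, 0, 0, 1, 0.006, -0.036, 0, 0, 0, 0, 1, 0.0015, -0.036, 0, 0, 0, 0, 1, 0, -0.036, 0, 0, 0, 0, 1, 0, -0.0194, 0, 0, 0, 0, 1, 0, 0, 0, 0, 0, 0, 1, 0, 0, 0, 0, 0, 0]

```text
t: 20.87
eef_pos: [593.8, -259.3, 202.6]
eef_rot: [[0.003, 1.0, -0.001], [1.0, -0.003, -0.0], [-0.0, -0.001, -1.0]]
ft_force: [-0.1, 1.4, -0.1]
grip_width: 85.4
gripper_force: 0.0
```

```bash
python3 - <<'E'
from h import *
c=cam("wrist"); p,d=robot.read_camera("wrist"); cv2.imwrite("pics/w9.png",p[:,:,::-1])
C=cloud(c,d); s=robot.state(); print(s["eef_pos"],s["qpos"][6])
for n,x,y,z0,z1 in (("spice",594.6,-257.8,115,135),("timer",590,-341,60,85)):
    q=C[(np.hypot(C[...,0]-x,C[...,1]-y)<35)&(C[...,2]>z0)&(C[...,2]<z1)]
    if len(q): print(n,len(q),np.round(cv2.minEnclosingCircle(q[:,:2].astype(np.float32)),1) if 0 else cv2.minEnclosingCircle(q[:,:2].astype(np.float32)),np.percentile(q[:,2],99))
E
```

```text
[ 594.31387934 -256.97653178  202.79706193] 8.366587828569186
spice 2922 ((594.9717407226562, -257.7499084472656), 20.384227752685547) 128.83729033785679
timer 3014 ((590.4688110351562, -340.7840270996094), 30.568119049072266) 83.04864889837577
```

View pics/w8.png

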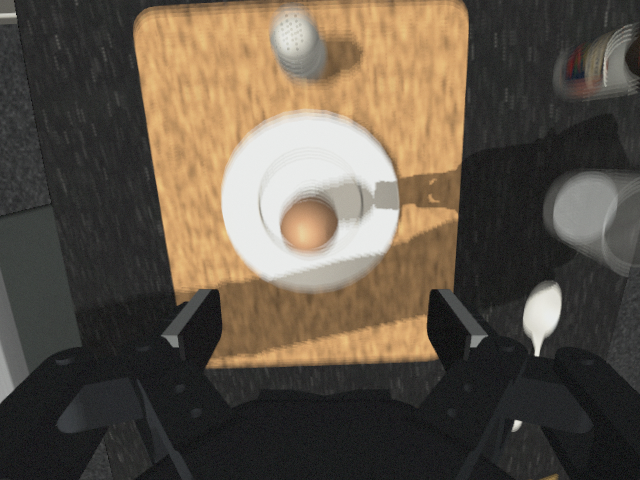

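The motion-blurred picture shows the salt at (297,42), the egg in its cup at (309,224), and the mat clear beside the salt. Gripping the spice jar.

Emit:
carry_out:
  deltas: [1, 0, 0, -0.04, 0, 0, 0, 1, 0, 0, -0.04, 0, 0, 0, 1, 0, 0, -0.03, 0, 0, 0, 1, 0, 0, -0.01, 0, 0, 0, 1, 0, 0, -0.006, 0, 0, 0, 1, 0, 0, 0, 0, 0, 0, 1, 0, 0, 0, 0, 0, 0]

```text
t: 21.5
eef_pos: [595.9, -257.4, 78.8]
eef_rot: [[-0.001, 1.0, 0.003], [1.0, 0.001, -0.0], [-0.0, 0.003, -1.0]]
ft_force: [0.5, 0.2, -0.2]
grip_width: 85.5
gripper_force: 0.0
```

Emit:
carry_out:
  deltas: [0, 0, 0, 0, 0, 0, 0, 0, 0, 0, 0, 0, 0, 0, 0, 0, 0, 0, 0, 0, 0, 0, 0, 0, 0, 0, 0, 0, 0, 0, 0, 0, 0, 0, 0, 0, 0, 0, 0, 0, 0, 0, 0, 0, 0, 0, 0, 0, 0]

```text
t: 22.08
eef_pos: [594.8, -258.1, 78.2]
eef_rot: [[0.0, 1.0, 0.001], [1.0, -0.0, -0.001], [-0.001, 0.001, -1.0]]
ft_force: [-2.1, 0.8, 6.7]
grip_width: 40.0
gripper_force: 28.7
```

Emit:
carry_out:
  deltas: [0, 0, 0, 0.02, 0, 0, 0, 0, 0, 0, 0.04, 0, 0, 0, 0, 0, 0, 0.04, 0, 0, 0, 0, 0, 0, 0.04, 0, 0, 0, 0, 0, 0.03, 0.02, 0, 0, 0, 0, -0.001, 0.036, 0, 0, 0, 0.1, 0, -0.001, 0.036, 0, 0, 0, 0.1, 0, -0.001, 0.036, 0, 0, 0, 0.1]

```text
t: 22.75
eef_pos: [591.1, -118.5, 237.8]
eef_rot: [[-0.299, 0.954, 0.001], [0.954, 0.299, -0.0], [-0.001, 0.001, -1.0]]
ft_force: [0.9, 0.5, -0.7]
grip_width: 40.2
gripper_force: 28.6
```

Emit:
carry_out:
  deltas: [0, -0.001, 0.035, 0, 0, 0, 0.1, 0, -0.001, 0.035, 0, 0, 0, 0.1, 0, -0.001, 0.035, 0, 0, 0, 0.1, 0, -0.001, 0.035, 0, 0, 0, 0.1, 0, -0.001, 0.035, 0, 0, 0, 0.1, 0, -0.001, 0.035, 0, 0, 0, 0.1, 0, -0.001, 0.035, 0, 0, 0, 0.1]

```text
t: 23.33
eef_pos: [583.9, 126.6, 237.1]
eef_rot: [[-0.844, 0.536, -0.0], [0.536, 0.844, -0.0], [0.0, -0.0, -1.0]]
ft_force: [0.9, -0.2, -1.2]
grip_width: 40.4
gripper_force: 28.7
```

```bash
python3 - <<'E'
from h import *
s=robot.state(); print(s["eef_pos"],np.round(s["qpos"],1),s["grip_width"])
E
```

```text
[583.94728659 126.59678121 237.06643757] [  0.1  39.  -29.7  93.7  22.9  53.4  19.7] 40.39691710868692
```

Emit:
carry_out:
  deltas: [0, -0.001, 0.035, 0, 0, 0, 0.1, 0, -0.001, 0.035, 0, 0, 0, 0.1, 0, -0.001, 0.035, 0, 0, 0, 0.1, 0, -0.001, 0.035, 0, 0, 0, 0.1, 0, -0.001, 0.035, 0, 0, 0, 0.1, 0, -0.0006, 0.034, 0, 0, 0, 0.1, 0, 0, 0, 0, 0, 0, 0.01, 0, 0, 0, 0, 0, 0, 0]

```text
t: 24.0
eef_pos: [577.2, 337.2, 236.7]
eef_rot: [[-0.999, -0.044, -0.002], [-0.044, 0.999, 0.002], [0.001, 0.002, -1.0]]
ft_force: [0.7, -0.4, -0.5]
grip_width: 39.9
gripper_force: 28.8
```

Emit:
carry_out:
  deltas: [0, 0, 0, -0.04, 0, 0, 0, 0, 0, 0, -0.04, 0, 0, 0, 0, 0, 0, -0.04, 0, 0, 0, 0, 0, 0, -0.03, 0, 0, 0, 0, 0, 0, -0.015, 0, 0, 0, 0, 0, 0, -0.007, 0, 0, 0, 0, 0, 0, 0, 0, 0, 0, 0, 0, 0, 0, 0, 0, 0]

```text
t: 24.67
eef_pos: [580.0, 334.7, 66.8]
eef_rot: [[-0.999, -0.038, 0.002], [-0.038, 0.999, 0.002], [-0.002, 0.002, -1.0]]
ft_force: [-0.7, -0.3, -0.5]
grip_width: 40.3
gripper_force: 28.8
```

Emit:
carry_out:
  deltas: [0, 0, 0, -0.003, 0, 0, 0, 0, 0, 0, -0.001, 0, 0, 0, 0, 0, 0, 0, 0, 0, 0, 0, 0, 0, 0, 0, 0, 0]

```text
t: 25.0
eef_pos: [579.2, 334.5, 62.0]
eef_rot: [[-0.999, -0.039, 0.001], [-0.039, 0.999, 0.001], [-0.001, 0.001, -1.0]]
ft_force: [-0.3, -0.2, -1.0]
grip_width: 40.1
gripper_force: 28.8
```

Emit:
carry_out:
  deltas: [0, 0, 0, -0.002, 0, 0, 0, 0, 0, 0, 0, 0, 0, 0, 0, 0, 0, 0, 0, 0, 0]

```text
t: 25.25
eef_pos: [579.5, 334.4, 61.1]
eef_rot: [[-0.999, -0.039, 0.002], [-0.039, 0.999, 0.0], [-0.002, 0.0, -1.0]]
ft_force: [-2.1, -2.9, 9.5]
grip_width: 40.2
gripper_force: 28.9
```

Emit:
carry_out:
  deltas: [0.6, 0, 0, 0, 0, 0, 0, 1, 0, 0, 0, 0, 0, 0, 1, 0, 0, 0, 0, 0, 0, 1, 0, 0, 0, 0, 0, 0, 1, 0, 0, 0, 0, 0, 0]

```text
t: 25.67
eef_pos: [578.7, 334.2, 59.0]
eef_rot: [[-0.999, -0.039, -0.0], [-0.039, 0.999, -0.0], [0.0, -0.0, -1.0]]
ft_force: [-0.8, 0.2, -0.3]
grip_width: 85.2
gripper_force: 0.0
```

Emit:
carry_out:
  deltas: [1, 0, 0, 0.03, 0, 0, 0, 1, 0, 0, 0.04, 0, 0, 0, 1, 0, 0, 0.04, 0, 0, 0, 1, 0, 0, 0.03, 0, 0, -0.1, 1, -0.005, -0.035, 0, 0, 0, -0.1, 1, -0.005, -0.035, 0, 0, 0, -0.1, 1, -0.005, -0.035, 0, 0, 0, -0.1, 1, -0.005, -0.035, 0, 0, 0, -0.1]

```text
t: 26.33
eef_pos: [558.3, 192.8, 199.3]
eef_rot: [[-0.894, 0.449, 0.0], [0.449, 0.894, -0.0], [-0.0, 0.0, -1.0]]
ft_force: [0.8, 0.2, -0.2]
grip_width: 85.5
gripper_force: 0.0
```

Emit:
carry_out:
  deltas: [1, -0.007, -0.035, 0, 0, 0, -0.1, 1, -0.007, -0.035, 0, 0, 0, -0.1, 1, -0.007, -0.035, 0, 0, 0, -0.1, 1, -0.007, -0.035, 0, 0, 0, -0.1, 1, -0.007, -0.035, 0, 0, 0, -0.1, 1, -0.007, -0.035, 0, 0, 0, -0.1, 1, -0.007, -0.035, 0, 0, 0, -0.1, 1, -0.007, -0.035, 0, 0, 0, -0.1]

```text
t: 27.0
eef_pos: [502.3, -87.2, 199.3]
eef_rot: [[-0.301, 0.954, 0.0], [0.954, 0.301, 0.0], [0.0, 0.0, -1.0]]
ft_force: [0.4, -0.3, 0.2]
grip_width: 85.3
gripper_force: 0.0
```

Emit:
carry_out:
  deltas: [1, -0.006, -0.03, 0, 0, 0, -0.1, 1, -0.006, -0.03, 0, 0, 0, -0.1, 1, -0.006, -0.03, 0, 0, 0, -0.1, 1, 0, -0.001, 0, 0, 0, -0.01, 1, 0, 0, 0, 0, 0, 0, 1, 0, 0, 0, 0, 0, 0]

```text
t: 27.5
eef_pos: [485.1, -176.0, 199.2]
eef_rot: [[-0.001, 1.0, 0.0], [1.0, 0.001, 0.001], [0.001, 0.0, -1.0]]
ft_force: [0.1, 0.8, 0.5]
grip_width: 85.8
gripper_force: 0.0
```

```bash
python3 - <<'E'
from h import *
c=cam("wrist"); p,d=robot.read_camera("wrist"); cv2.imwrite("pics/w10.png",p[:,:,::-1]); np.savez("pics/w10.npz",p=p,d=d,K=c[0],D=c[1],R=c[2],t=c[3])
s=robot.state(); print(s["eef_pos"],s["eef_rot"][0],np.round(s["qpos"],1)); 
hsv=cv2.cvtColor(p,cv2.COLOR_RGB2HSV); C=cloud(c,d)
x=robot.recognise("wrist","teaspoon_mid"); print([(np.round(k["at"]),k["score"]) for k in x[:2]])
reg=(abs(C[...,0]-485)<40)&(C[...,1]>-215)&(C[...,1]<-30)
lab=cv2.cvtColor(p,cv2.COLOR_RGB2LAB).astype(int)
t=(reg&(lab[...,2]-128<8)&(lab[...,1]-128<6)&(lab[...,0]>120)).astype(np.uint8); t=cv2.morphologyEx(t,cv2.MORPH_CLOSE,np.ones((5,5)))
k,l,st,_=cv2.connectedComponentsWithStats(t); i=1+np.argmax(st[1:,4]); print(st[i])
m=l==i; vis=p.copy(); vis[m^cv2.erode(m.astype(np.uint8),np.ones((3,3))).astype(bool)]=(255,0,0); cv2.imwrite("pics/w10v.png",vis[:,:,::-1])
q=np.array([at_z(c,(u,v),28)[:2] for v,u in np.argwhere(m).astype(float)]).astype(np.float32)
print(cv2.minAreaRect(q))
for y in range(int(q[:,1].min()),int(q[:,1].max()),12):
    b=q[abs(q[:,1]-y)<3]; 
    if len(b): print(y,b[:,0].min().round(1),b[:,0].max().round(1))
E
```

```text
[ 485.27692572 -175.21713763  199.1939918 ] [-2.90428083e-03  9.99995648e-01  5.18716661e-04] [ 24.1  34.4 -14.9 110.3  13.8  37.    0.8]
[(array([325., 116.]), 0.61)]
[ 311   71   35  157 2252]
((489.2048645019531, -121.43507385253906), (135.30868530273438, 25.820980072021484), 87.65313720703125)
-188 474.9 482.4
-176 474.1 485.2
-164 476.0 486.1
-152 477.9 487.0
-140 479.8 487.8
-128 481.6 487.8
-116 483.4 488.6
-104 486.0 490.3
-92 479.9 499.7
-80 478.2 503.9
-68 479.1 503.7
-56 484.2 500.2
```

View pics/w10v.png

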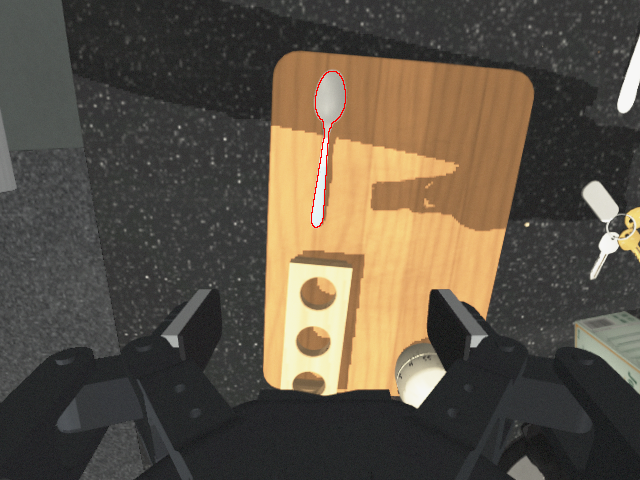

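The outline on the picture fits the teaspoon: bowl (330,97), handle end (317,225), centre (485.5,-121.5), axis 84.5°. Gripping it across the handle.

Emit:
carry_out:
  deltas: [1, 0, 0.03, 0, 0, 0, -0.096, 1, 0.0005, 0.0253, -0.02, 0, 0, 0, 1, 0, 0, -0.04, 0, 0, 0, 1, 0, 0, -0.04, 0, 0, 0, 1, 0, 0, -0.03, 0, 0, 0, 1, 0, 0, -0.02, 0, 0, 0, 1, 0, 0, -0.01, 0, 0, 0, 1, 0, 0, 0, 0, 0, 0]

```text
t: 28.27
eef_pos: [484.5, -119.8, 37.4]
eef_rot: [[0.093, 0.996, -0.003], [0.996, -0.093, 0.001], [0.001, -0.003, -1.0]]
ft_force: [-0.1, -0.8, 0.8]
grip_width: 85.5
gripper_force: 0.0
```

Emit:
carry_out:
  deltas: [1, 0, 0, -0.01, 0, 0, 0, 1, 0, 0, -0.004, 0, 0, 0, 1, 0, 0, 0, 0, 0, 0, 1, 0, 0, 0, 0, 0, 0]

```text
t: 28.6
eef_pos: [485.8, -121.6, 25.8]
eef_rot: [[0.096, 0.995, 0.001], [0.995, -0.096, -0.0], [-0.0, 0.001, -1.0]]
ft_force: [0.1, -0.5, -0.7]
grip_width: 85.6
gripper_force: 0.0
```

Emit:
carry_out:
  deltas: [0.3, 0, 0, 0, 0, 0, 0, 0.3, 0, 0, 0, 0, 0, 0, 0, 0, 0, 0, 0, 0, 0, 0, 0, 0, 0, 0, 0, 0, 0, 0, 0, 0, 0, 0, 0, 0, 0, 0, 0, 0, 0, 0, 0, 0, 0, 0, 0, 0, 0, 0, 0, 0, 0, 0, 0, 0]
  squeeze: 25

```text
t: 29.27
eef_pos: [485.3, -121.5, 25.4]
eef_rot: [[0.096, 0.995, 0.0], [0.995, -0.096, -0.0], [-0.0, 0.0, -1.0]]
ft_force: [-0.6, -1.2, 5.6]
grip_width: 19.5
gripper_force: 24.4
```

Emit:
carry_out:
  deltas: [0, 0, 0, 0.02, 0, 0, 0, 0, 0, 0, 0.04, 0, 0, 0, 0, 0, 0, 0.04, 0, 0, 0, 0, 0, 0.02, 0.03, 0, 0, 0, 0, 0.005, 0.03, 0, 0, 0, -0.1, 0, 0.005, 0.03, 0, 0, 0, -0.11, 0, 0.005, 0.03, 0, 0, 0, -0.11, 0, 0.005, 0.03, 0, 0, 0, -0.11]

```text
t: 29.93
eef_pos: [505.4, 19.8, 155.3]
eef_rot: [[0.507, 0.862, 0.0], [0.862, -0.507, 0.0], [0.0, 0.0, -1.0]]
ft_force: [-0.1, -0.5, -0.3]
grip_width: 19.5
gripper_force: 24.4
```

Emit:
carry_out:
  deltas: [0, 0.005, 0.03, 0, 0, 0, -0.11, 0, 0.005, 0.0183, 0, 0, 0, -0.11, 0, 0.005, 0, 0, 0, 0, -0.11, 0, 0.003, 0, 0, 0, 0, -0.11, 0, 0, 0, 0, 0, 0, -0.11, 0, 0, 0, 0, 0, 0, -0.11, 0, 0, 0, 0, 0, 0, -0.11, 0, 0, 0, 0, 0, 0, -0.11]

```text
t: 30.6
eef_pos: [523.0, 66.9, 154.9]
eef_rot: [[0.987, 0.159, -0.001], [0.159, -0.987, -0.0], [-0.001, 0.0, -1.0]]
ft_force: [0.0, 0.9, -0.7]
grip_width: 19.4
gripper_force: 24.4
```

Emit:
carry_out:
  deltas: [0, 0, 0, 0, 0, 0, -0.11, 0, 0, 0, 0, 0, 0, -0.016, 0, 0, 0, 0, 0, 0, 0, 0, 0, 0, 0, 0, 0, 0, 0, 0, 0, 0, 0, 0, 0]

```text
t: 31.02
eef_pos: [523.2, 66.8, 155.1]
eef_rot: [[0.999, 0.041, -0.0], [0.041, -0.999, 0.0], [-0.0, -0.0, -1.0]]
ft_force: [-0.8, -0.2, -0.5]
grip_width: 19.3
gripper_force: 24.4
```

```bash
python3 - <<'E'
from h import *
c=cam("wrist"); p,d=robot.read_camera("wrist"); cv2.imwrite("pics/w11.png",p[:,:,::-1]); np.savez("pics/w11.npz",p=p,d=d,K=c[0],D=c[1],R=c[2],t=c[3])
s=robot.state(); print(s["eef_pos"],s["eef_rot"],np.round(s["qpos"],1),s["grip_width"])
E
```

```text
[523.26009073  66.81297161 155.13687074] [[ 9.99193235e-01  4.01605678e-02 -8.65262874e-05]
 [ 4.01605773e-02 -9.99193232e-01  1.10316547e-04]
 [-8.20261056e-05 -1.13702493e-04 -9.99999990e-01]] [-21.1  39.7  14.6 111.6 -18.2  30.9 -81.7] 19.6595892816347
```

View pics/w11.png

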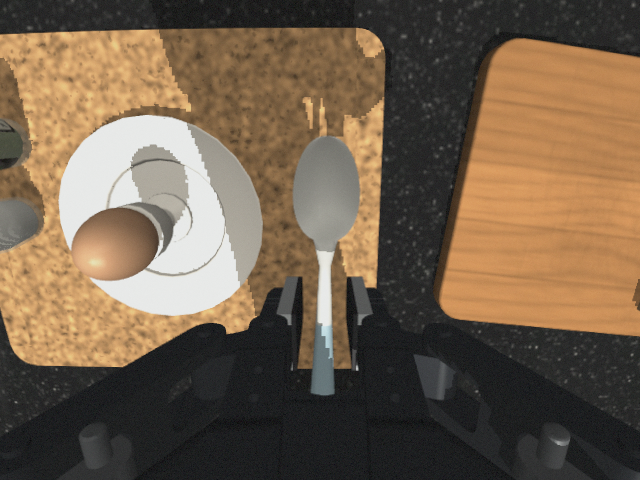

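The spoon is held in line with the mat edge, its bowl at (327,190) pointing away and the plate to its left at (160,215). Laying it down.

Emit:
carry_out:
  deltas: [0, 0, 0, -0.04, 0, 0, 0, 0, 0, 0, -0.04, 0, 0, 0, 0, 0, 0, -0.03, 0, 0, 0, 0, 0, 0, -0.02, 0, 0, 0, 0, 0, 0, -0.01, 0, 0, 0, 0, 0, 0, -0.004, 0, 0, 0, 0, 0, 0, 0, 0, 0, 0, 0, 0, 0, 0, 0, 0, 0]

```text
t: 31.73
eef_pos: [524.1, 66.8, 12.1]
eef_rot: [[0.999, 0.039, 0.002], [0.039, -0.999, 0.0], [0.002, -0.0, -1.0]]
ft_force: [1.2, 0.0, 0.3]
grip_width: 19.1
gripper_force: 24.4
```

Emit:
carry_out:
  deltas: [0, 0, 0, -0.002, 0, 0, 0, 0, 0, 0, 0, 0, 0, 0, 0, 0, 0, 0, 0, 0, 0]

```text
t: 31.98
eef_pos: [523.9, 67.0, 10.0]
eef_rot: [[0.999, 0.039, 0.002], [0.039, -0.999, 0.0], [0.002, -0.0, -1.0]]
ft_force: [0.2, -0.2, -0.3]
grip_width: 19.1
gripper_force: 24.4
```

Emit:
carry_out:
  deltas: [0, 0, 0, -0.001, 0, 0, 0, 0, 0, 0, 0, 0, 0, 0, 0, 0, 0, 0, 0, 0, 0, 0.42, 0, 0, 0, 0, 0, 0, 0.42, 0, 0, 0, 0, 0, 0, 0.42, 0, 0, 0, 0, 0, 0, 0.42, 0, 0, 0, 0, 0, 0]

```text
t: 32.57
eef_pos: [523.2, 66.8, 8.1]
eef_rot: [[0.999, 0.039, -0.0], [0.039, -0.999, -0.0], [-0.0, 0.0, -1.0]]
ft_force: [0.1, 0.4, -0.0]
grip_width: 36.1
gripper_force: 0.0
```

Emit:
carry_out:
  deltas: [0.42, 0, 0, 0.02, 0, 0, 0, 0.42, 0, 0, 0.04, 0, 0, 0, 0.42, 0, 0, 0.04, 0, 0, 0, 0.42, 0, 0, 0.04, 0, 0, 0, 0.42, -0.03, 0, 0.02, 0, 0, 0, 0.42, -0.03, 0, 0.02, 0, 0, 0, 0.42, 0, 0, 0.02, 0, 0, 0, 0.42, 0, 0, 0, 0, 0, 0]

```text
t: 33.23
eef_pos: [462.9, 66.8, 211.1]
eef_rot: [[0.999, 0.039, 0.003], [0.039, -0.999, 0.001], [0.004, -0.001, -1.0]]
ft_force: [0.6, 0.4, -1.1]
grip_width: 36.0
gripper_force: 0.0
```

Emit:
carry_out:
  deltas: [0.42, -0.02, 0.02, 0.03, 0, 0, 0, 0.42, 0, 0.03, 0.02, 0, 0, 0, 0.42, 0, 0.03, 0.02, 0, 0, 0, 0.42, 0, 0, 0, 0, 0, 0, 0.42, 0, 0, 0, 0, 0, 0]

```text
t: 33.65
eef_pos: [444.0, 149.2, 278.5]
eef_rot: [[0.999, 0.044, 0.002], [0.044, -0.999, 0.001], [0.002, -0.001, -1.0]]
ft_force: [0.4, -1.0, 0.3]
grip_width: 35.5
gripper_force: 0.0
```

```bash
python3 - <<'E'
from h import *
c=cam("wrist"); p,d=robot.read_camera("wrist"); cv2.imwrite("pics/w12.png",p[:,:,::-1]); C=cloud(c,d)
s=robot.state(); print(s["t"],s["eef_pos"])
M=np.array([518.3,199.2]); th=np.radians(2.25); Rm=np.array([[np.cos(th),-np.sin(th)],[np.sin(th),np.cos(th)]])
def circ(n,x,y,r,z0,z1):
    q=C[(np.hypot(C[...,0]-x,C[...,1]-y)<r)&(C[...,2]>z0)&(C[...,2]<z1)]
    if len(q)<10: print(n,len(q)); return
    a,rr=cv2.minEnclosingCircle(q[:,:2].astype(np.float32)); print(n,len(q),np.round(a,1),round(rr,1),"mat",((np.array(a)-M)@Rm).round(1),"z99",np.percentile(q[:,2],99).round(1))
circ("salt",513,332,30,76,105); circ("spice",579,334,30,98,120); circ("egg",522,200,30,105,125)
lab=cv2.cvtColor(p,cv2.COLOR_RGB2LAB).astype(int)
reg=(abs(C[...,0]-523)<85)&(abs(C[...,1]-66)<25)
t=(reg&(lab[...,2]-128<8)&(lab[...,1]-128<6)&(lab[...,0]>70)).astype(np.uint8); t=cv2.morphologyEx(t,cv2.MORPH_CLOSE,np.ones((5,5)))
k,l,st,_=cv2.connectedComponentsWithStats(t); i=1+np.argmax(st[1:,4])
q=np.array([at_z(c,(u,v),10)[:2] for v,u in np.argwhere(l==i).astype(float)]).astype(np.float32); r=cv2.minAreaRect(q); print("spoon",r,"mat",((np.array(r[0])-M)@Rm).round(1))
E
```

```text
33.7 [443.33848182 147.21935378 277.84775084]
salt 1151 [512.5 331.3] 17.3 mat [ -0.6 132.2] z99 95.0
spice 2276 [579.9 332.5] 20.9 mat [ 66.8 130.8] z99 112.2
egg 1295 [521.1 199.5] 18.0 mat [2.8 0.2] z99 118.1
spoon ((525.1198120117188, 62.49835205078125), (136.36724853515625, 25.588964462280273), 4.631137371063232) mat [   1.4 -136.9]
```

View pics/w12.png

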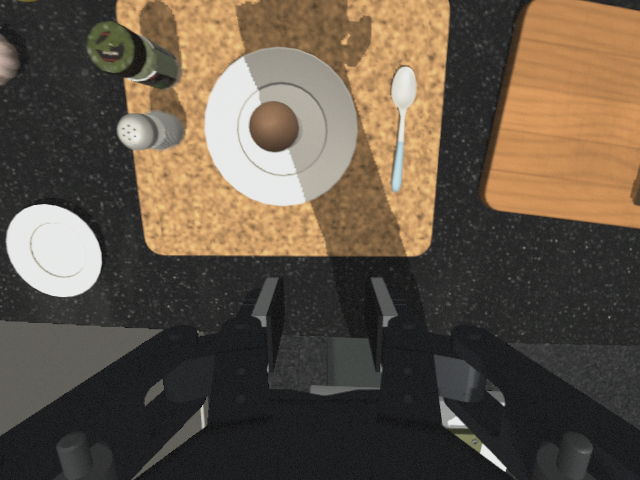

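The picture shows the salt (140,131), spice jar (115,50), egg in its cup (273,126) and teaspoon (401,128, bowl away) all standing or lying as asked. The measured positions are within tolerance, so I'm handing in.

```bash
python3 -c "
from workcell import robot
print(robot.hand_in())"
```

```text
the job is handed in; nothing more can be done
None
```

The breakfast is laid and handed in at about 34 s of 138 s, with every piece measured within tolerance in the last picture; `hand_in` returned no verdict.

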